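Rock the sorting gate over and feed the passed blanks

TASK

The two round brass blanks waiting on the inspection deck have passed, but the seesaw gate below the chute still leads to the heaped reject pan. With the fingertips, press down the raised end of the gate so that it rocks right over to the empty pan's side, then push both blanks along the deck into the chute so that they run down into the empty pan. Only push: pick nothing up, and do not disturb the gauges and tools standing about.

Things in the scene. Friction and masses are not known exactly. Their poses are not given: they have to be found in the camera images.
- station: Fixed stand. Origin on the bench top (z = 0) under the middle of the gate's pivot; x: the way the blanks run off the deck, away from the robot, up to 0.3 rad askew; y: towards the heaped pan. Outlet chutes lead from below each gate end (y +-97 mm) into the pans (y +-166 mm). Blanks slide easily on deck, chutes and gate (friction about 0.2).
- deck_middle (a point): Middle of the flat sheet-metal deck, on its surface, 225 mm above the bench, at station x -160 mm. The deck is 120 mm (x) by 230 mm (y), open at the robot-side edge, 12 mm high lips at the sides and chute edge. Two 12 mm high rails narrow from 150 mm apart at station x -160 mm to 78 mm at the chute's mouth.
- deck_mouth (a point): Middle of the deck edge where the feed chute begins (station x -100 mm), on the deck's surface. A blank whose centre is pushed past it tips and slides by itself. The chute, 78 mm wide inside with walls 23 mm high, falls at 35 degrees and ends at station x -32 mm, over the middle of the gate.
- gate (a joint): Seesaw gate: level pivot along the station's x, 145 mm above the bench. Angle in rad: -0.35 = on its stop, heaped pan's end down, empty pan's end up (as found); 0 = level; +0.35 = on its other stop, empty pan's end down. An over-centre weight makes it fall to whichever side of level it is on and stay there; about 1 N pressed down at the raised end rocks it.
- gate_middle (a point): Middle of the gate's trough, on its floor, 12 mm above the pivot axis. Trough 220 mm long (station y), 80 mm wide inside (x); back wall 32 mm high at the far side; front lips 10 mm high, only beyond 50 mm from the middle. The weight stands behind the back wall (station x 57 to 87 mm, top 90 mm above the pivot), leaning with the gate.
- gate_end_right (a point): Point on the trough's floor at the empty pan's end, on its middle line, 10 mm from the end: raised about 191 mm above the bench as found, about 122 mm when rocked over.
- gate_end_left (a point): The same point at the heaped pan's end of the trough.
- blank_a: Loose brass blank, a disc 34 mm across and 10 mm thick, 77 g, lying flat on the deck. Origin at the centre of its underside; its axis is z.
- blank_b: The other blank, identical to blank_a, lying beside it on the deck.
- pan_empty: Fixed open sheet-metal pan 170 x 150 mm and 55 mm high (3 mm walls), empty, standing on the bench under the outlet at the station's -y side, its middle 225 mm from the pivot. Origin at the centre of its underside, axes as the station's. An identical pan heaped with brass rejects stands at the +y side.
- plug_gauge: Bystander: steel plug gauge standing in a back corner of the deck, 22 mm across, 46 mm tall. Origin at the centre of its underside.
- vee_block: Bystander: small steel vee block in the other back corner of the deck, 26 x 24 x 24 mm. Origin at the centre of its underside.
- punch_a: Bystander: turned steel punch standing on the bench beside the deck, 44 mm across, 78 mm tall. Origin at the centre of its underside.
- punch_b: Bystander: turned steel punch standing on the bench at the other side of the deck, 40 mm across, 74 mm tall. Origin at the centre of its underside.
- hammer: Bystander: hammer lying on the bench at the heaped pan's side, 260 mm long. Origin under its middle.
- spanner: Bystander: spanner lying on the bench at the empty pan's side, 180 mm long. Origin under its middle.
- screwdriver: Bystander: screwdriver lying on the bench on the far side of the gate, 200 mm long. Origin under its middle.

How it is judged:
By the outcome, as a careful person would: the job done as asked, in the order asked, and still so for the second after the job is handed in, with the robot touching nothing.
It also fails if it takes over 59 s, if anything falls off the work surface, if the arm or the gripper's body presses on something with over 40 N, if the wrist force passes 120 N, or if a joint passes its speed limit or range.

ROBOT

A 6-joint arm with a two-finger parallel gripper is mounted at the origin on the work surface. World frame = base frame: x ahead of the robot, y to its left, z up, the work surface at z = 0. Lengths are in m, angles in degrees, forces in N, time in s.
With the tool pointing down it reaches from about 0.375 to 0.9 m from the base axis. Payload 3.1 kg.
Tool frame: the origin (TCP) lies on the centre line of the jaws, within the pads' length; the fingertips stand 17 mm ahead of it and the grasp point (between the pads) lies 2 mm behind it; z points along the fingers, y is the line along which they close (so a half turn about z gives the same grasp; the last joint's range is limited). The gripper opens to 87 mm and grips with 3 to 60 N. Pads are 19 mm wide; open, the fingers measure 117 mm over their backs; the gripper's body (75 mm by 190 mm) begins 51 mm behind the grasp point.
Start: joints at [-87.519, 30.224, 82.088, -0, 67.689, -10.227], TCP at [0.138, -0.61, 0.21] pointing down, gripper open.
Joint ranges: [-176.69, 176.69], [-43.24, 126.21], [12.49, 139.97], [-82, 262], [0, 151.66], [-163.58, 163.58]. Speed limits (degrees/s): [159.86, 159.86, 180, 180, 180, 180].

INTERFACE

Orientations are given as a 3x3 rotation matrix whose columns are the frame's x, y, z axes.
In Python, from rig import bot, imaging, finder gives the robot as it stands. The module is installed in compiled form; this text tells all that it offers.
- The arm moves only by the tool play_rows, never from a script. Its argument "motion" is a list that holds one entry, the list of rows, each a list of 6 numbers: the shift along the tool's x, y, z in m, then the turn, a rotation vector about the tool's x, y, z in degrees. In form: [[[dx, dy, dz, wx, wy, wz], ...]]. A call has 1 to 8 rows; each row is the pose to reach, as a shift and turn from the pose commanded when the call began, along the tool's axes at that moment; what a row does not reach only later rows make up. A row lasts 1/12 s, in which the tool goes at most 41.7 mm and 7.16 degrees, less where a joint would pass 70% of its speed; a pose out of reach is approached as far as the arm can. A call with a gripper value outside its range is refused whole. "fingers" is the finger opening in m, from 0 to 0.087, set as the call begins (left out, the last holds). The fingers move at their own pace and stop on an object; the grip force is fixed at half the most. Time passes only in rows, so rows that repeat a pose let the fingers close. It gives the time, the measured TCP pose, the force, the opening and the grip force at its end, in the units of the state.
- bot.read_state(): the state, without advancing time (a new reading comes with each control period).
- imaging.capture(name): name is "scene" or "top" or "wrist"; returns a dict with "frame" (400x640x3 uint8, red, green, blue), "camera_matrix" (3x3 intrinsics, pixels), "k1" (the pictures are not rectified: a ray, as slopes to the right and down, at radius r is drawn at 1 + k1 r^2 times it, then the intrinsics apply), "R" (3x3) and "t" (3): a world point X has camera coordinates R X + t. Camera axes: x right, y down, z forward; pixel columns grow to the right and rows downward; lengths in m; the calibration is good to about 2 mm. A picture is of the moment at which its call begins. There is no depth.
- bot.hand_in(): hands the job in; it is judged then, once.
Trained networks look in the newest picture that a camera, given by its name, has taken for a name from the list of things; names that differ only in an ending like _2 or _b are one class to them, and where a whole thing is asked for, a point or a joint stands for the part that bears it (a point fixed in the world has none). Each returns a list of dicts, best first, with "confidence" (0 to 1); they miss things now and then, are a little off and sometimes report something else, mostly with a low value. They report only what shows in the picture. A call takes as long as a camera call.
- finder.recognise(camera, name): "at" ([x, y, z] in m, in world coordinates, good to about 4 mm: the middle of the surface that is visible of it).
- finder.outline_of(camera, name): "pixels" (400x640 bool, what is visible of it).
The state is a dict: "time_s": time; "joint_positions": joint angles; "qvel": joint speeds; "tau": joint torques, N m; "position": TCP position; "tcp_rot": TCP orientation; "force": force on the tool from outside, world axes, zero at the start; "moment": the same for the moment, N m; "opening": opening from 0.0 (shut) to 1.0 (fully open); "grasp_force": force on a finger pad.
Only numpy, scipy, OpenCV 4.12 (cv2) and the standard library are available. Lean on these libraries where they do the work, as an engineer would, in place of code of your own. Each camera call takes 0.05 s, during which the arm holds its last target. There are 200 camera calls.

## Working session

There is one attempt and no reset: what is moved stays moved. The work goes in short steps, Python scripts to look and compute and a tool call to move; the robot and the scene stay as the last step left them, time stands still between calls to the robot, and variables do not carry over. Pictures are saved under pics/ and viewed, at most 10 in all, crops included, and the job is handed in when it is done.

Besides the shell and the picture viewer there is one more tool, called by a JSON object that holds its "op" and its "data", one argument or row to a line. play_rows: Moves the arm, as the interface text tells. Its arguments: {"type":"object","properties":{"motion":{"type":"array"},"fingers":{"type":"number"}},"required":["motion"]}

```bash
mkdir -p pics
python3 - <<'E'
from rig import bot, imaging, finder
import cv2,numpy as np
s=bot.read_state();print(s['time_s'],s['position'],np.round(s['tcp_rot'],3),s['opening'])
for c in ['top','scene']:
    d=imaging.capture(c);cv2.imwrite(f'pics/{c}0.png',d['frame'][:,:,::-1]);print(c,d['camera_matrix'],d['k1'],d['R'],d['t'])
    for n in ['deck_middle','deck_mouth','gate_middle','gate_end_right','gate_end_left','blank_a','pan_empty','plug_gauge','vee_block','punch_a']:
        print(n,[(np.round(r['at'],3).tolist(),round(r['confidence'],2)) for r in finder.recognise(c,n)])
E
```

```text
0.0 [ 0.13749183 -0.60892544  0.20899332] [[ 0.975  0.22  -0.   ]
 [ 0.22  -0.975  0.002]
 [ 0.    -0.002 -1.   ]] 0.9984365879268623
top [[426.7777062    0.         317.83768856]
 [  0.         426.7777062  202.6031802 ]
 [  0.           0.           1.        ]] -0.03461604135347396 [[ 0.01956113 -0.99970451 -0.01443075]
 [-0.99761126 -0.01855969 -0.06653808]
 [ 0.06625059  0.01569784 -0.99767953]] [0.01065477 0.63144819 1.34981647]
deck_middle [([0.594, -0.075, 0.127], 0.85), ([0.617, -0.522, 0.006], 0.65)]
deck_mouth [([0.596, -0.074, 0.122], 0.58), ([0.636, -0.054, 0.163], 0.25)]
gate_middle [([0.636, -0.051, 0.162], 0.89)]
gate_end_right [([0.639, -0.052, 0.163], 0.76)]
gate_end_left [([0.635, -0.057, 0.16], 0.61)]
blank_a [([0.482, -0.062, 0.234], 0.43)]
pan_empty [([0.664, -0.3, 0.006], 0.56)]
plug_gauge []
vee_block [([0.638, -0.054, 0.162], 0.23)]
punch_a [([0.59, 0.516, 0.03], 0.63), ([0.462, 0.1, 0.022], 0.46)]
scene [[413.75122606   0.         320.86696269]
 [  0.         413.75122606 202.43552022]
 [  0.           0.           1.        ]] -0.03783298371070674 [[-0.7657725   0.64311071  0.00104636]
 [ 0.38541469  0.46022686 -0.79977919]
 [-0.51482813 -0.61204562 -0.60029339]] [ 0.44743607 -0.10893127  1.87892604]
deck_middle [([0.608, -0.017, 0.095], 0.92)]
deck_mouth [([0.608, -0.017, 0.086], 0.72)]
gate_middle [([0.634, -0.039, 0.163], 0.77), ([0.489, -0.063, 0.232], 0.67)]
gate_end_right [([0.634, -0.042, 0.157], 0.9)]
gate_end_left [([0.632, -0.04, 0.161], 0.59)]
blank_a [([0.488, -0.062, 0.236], 0.6), ([0.479, -0.118, 0.235], 0.43)]
pan_empty [([0.684, -0.321, 0.018], 0.6), ([0.632, -0.52, 0.004], 0.39)]
plug_gauge [([0.46, -0.175, 0.246], 0.48)]
vee_block [([0.428, 0.007, 0.24], 0.42)]
punch_a [([0.466, 0.11, 0.029], 0.71)]
```

View pics/top0.png

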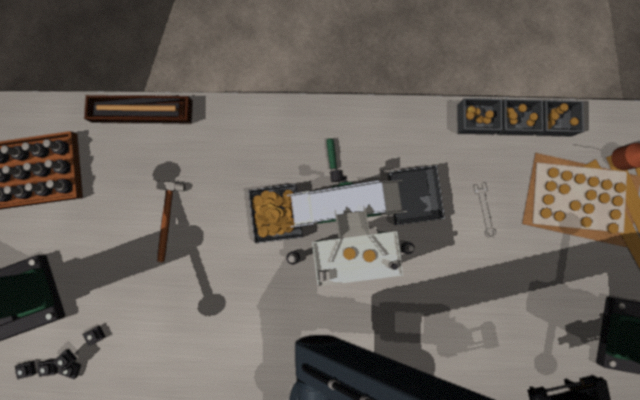

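View pics/scene0.png

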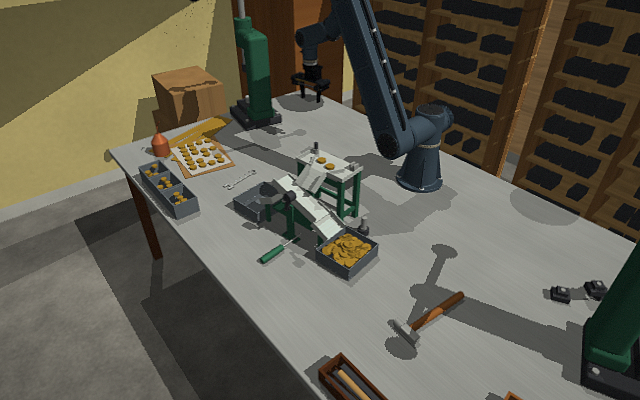

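The top view shows the deck at about (358,257), with the blanks at (349,254) and (370,255). The chute is at (355,222), the gate spans (293,208) to (383,195), and the empty pan is at (415,193). The scene view agrees. I'll zoom in for corner measurements.

Run:
```python
import cv2
i=cv2.imread('pics/top0.png')[160:290,240:450]
cv2.imwrite('pics/top0z.png',cv2.resize(i,None,fx=3.8,fy=3.8,interpolation=cv2.INTER_CUBIC))
```

```text
(no output)
```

View pics/top0z.png

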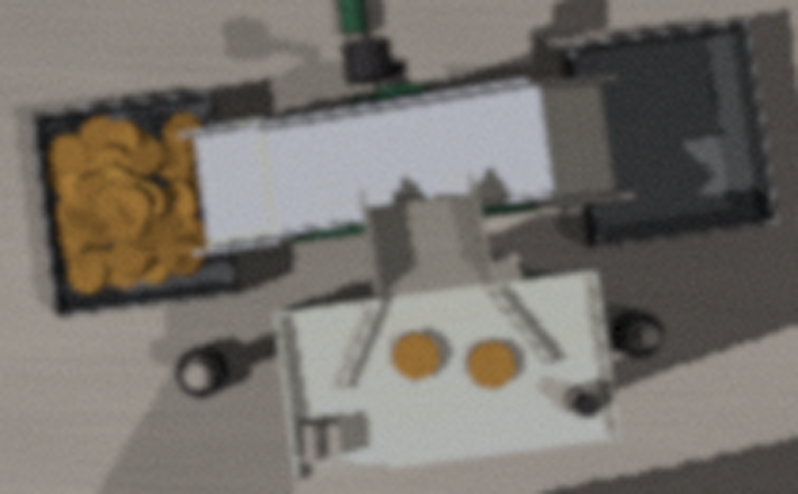

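The crop shows deck corners at crop pixels (275,312), (600,272), (618,432) and (297,465). The blanks are at (415,354) and (492,362), and the gate's raised end is at (542,82) to (552,198). The plug gauge is back right and the vee block back left.

```bash
cat > h.py <<'E'
import numpy as np, cv2
from scipy.optimize import least_squares
def proj(d,X):
    D=np.array([d['k1'],0,0,0,0.])
    return cv2.projectPoints(np.asarray(X,float).reshape(-1,1,3),cv2.Rodrigues(d['R'])[0],d['t'],d['camera_matrix'],D)[0].reshape(-1,2)
def atz(d,uv,z):
    D=np.array([d['k1'],0,0,0,0.])
    n=cv2.undistortPoints(np.asarray(uv,float).reshape(-1,1,2),d['camera_matrix'],D).reshape(-1,2)
    C=-d['R'].T@d['t'];r=np.c_[n,np.ones(len(n))]@d['R']
    return C+r*((z-C[2])/r[:,2])[:,None]
def st(p,P):
    c,s=np.cos(p[2]),np.sin(p[2]);P=np.atleast_2d(P)
    return np.c_[p[0]+c*P[:,0]-s*P[:,1],p[1]+s*P[:,0]+c*P[:,1],P[:,2]]
def inv(p,W):
    c,s=np.cos(p[2]),np.sin(p[2]);W=np.atleast_2d(W)-[p[0],p[1],0]
    return np.c_[c*W[:,0]+s*W[:,1],-s*W[:,0]+c*W[:,1],W[:,2]]
E
python3 - <<'E'
from rig import imaging,finder
from h import *
d=imaging.capture('top')
a=.35;c,s=np.cos(a),np.sin(a)
def gate(x,y,h): # as found: -y end up
    return [x, y*c+h*s, .145+h*c-y*s]
P=[[-100,115,231],[-100,-115,231],[-220,115,225],[-220,-115,225]]
P=np.array([np.array(q)/1e3 for q in P]+[gate(.04,-.11,.012),gate(-.04,-.11,.02),gate(.04,.11,.012),gate(-.04,.11,.02)])
uv=np.array([[275,312],[600,272],[297,465],[618,432],[542,82],[552,198],[195,130],[205,250]])/3.8+[240,160]
f=lambda p:(proj(d,st(p,P))-uv).ravel()
r=least_squares(f,[.63,-.05,.1],loss='soft_l1');p=r.x;print(p,np.round(f(p).reshape(-1,2),1).tolist())
np.save('p.npy',p)
b=atz(d,np.array([[415,354],[492,362]])/3.8+[240,160],.235)
print('blanks',b,inv(p,b))
for n in ['blank_a','plug_gauge','vee_block','punch_a','hammer']:
  print(n,[(inv(p,q['at']).round(3).tolist(),round(q['confidence'],2)) for q in finder.recognise('top',n)])
# scene-check
d2=imaging.capture('scene');i=d2['frame'][:,:,::-1].copy()
for k,dd in (('scene',d2),('top',d)):
  i=dd['frame'][:,:,::-1][:,:,:].copy();o=[200,120] if k=='scene' else [240,160]
  i=cv2.resize(i[o[1]:o[1]+170,o[0]:o[0]+210],None,fx=3.5,fy=3.5)
  for u in (proj(dd,np.r_[st(p,P),b])-o)*3.5: cv2.circle(i,tuple(int(v) for v in u),4,(0,0,255),1)
  cv2.imwrite(f'pics/chk_{k}.png',i)
G=np.array([gate(0,-.1,.012),[-.16,0,.225],[-.1,0,.225]]);print(st(p,G))
for q in finder.recognise('scene','blank_a'):print(q['at'],inv(p,q['at']))
E
```

```text
[ 0.62599717 -0.06602105  0.15324084] [[-0.1, 0.1], [-1.3, -0.8], [0.1, 3.9], [-0.1, 1.2], [-1.1, 0.5], [-0.2, -1.8], [18.3, 0.1], [18.2, -4.9]]
blanks [[ 0.48234602 -0.06764037  0.235     ]
 [ 0.47777964 -0.12211614  0.235     ]] [[-0.14221496  0.02032683  0.235     ]
 [-0.15504311 -0.03281355  0.235     ]]
blank_a [([[-0.141, 0.026, 0.235]], 0.65)]
plug_gauge [([[-0.183, -0.082, 0.265]], 0.42), ([[0.053, 0.578, 0.025]], 0.31)]
vee_block [([[-0.191, 0.095, 0.247]], 0.65)]
punch_a [([[-0.163, -0.168, 0.031]], 0.48), ([[-0.137, 0.189, 0.025]], 0.44)]
hammer [([[0.052, 0.578, 0.028]], 0.61)]
[[ 0.63970784 -0.15479097  0.19056225]
 [ 0.46787212 -0.09044374  0.225     ]
 [ 0.52716902 -0.08128523  0.225     ]]
[0.4895, -0.063, 0.2358] [[-0.1344365   0.02382082  0.2358    ]]
[0.6301, -0.517, 0.0067] [[-0.06478349 -0.44632045  0.0067    ]]
```

View pics/chk_scene.png

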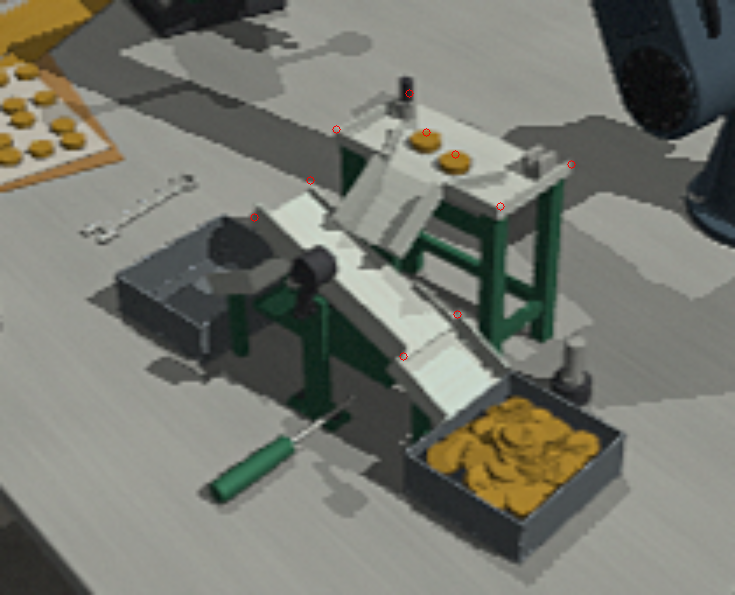

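The projected points sit about 2–3 px high in the scene view, so the two fixed cameras disagree by several mm. I also mistook the outlet's edge for the gate's left end. I'll raise the arm and move over with the fingers shut, then use the wrist camera to settle it.

{"op": "play_rows", "data": {
  "motion": [
    [[0.1,-0.08,-0.2,0,0,0],[0.1,-0.08,-0.2,0,0,0],[0.1,-0.08,-0.2,0,0,0],[0.1,-0.08,-0.2,0,0,0],[0.1,-0.08,-0.2,0,0,0],[0.1,-0.08,-0.2,0,0,0],[0.15,-0.13,-0.21,0,0,-4],[0.18,-0.16,-0.21,0,0,-4]]
  ],
  "fingers": 0
}}

```text
time_s: 2.17
position: [0.2623, -0.4401, 0.4207]
tcp_rot: [[0.958, 0.288, 0.002], [0.288, -0.958, -0.005], [0.0, 0.006, -1.0]]
force: [1.1, 0.4, -0.1]
opening: 0.478
grasp_force: 0.0
```

{"op": "play_rows", "data": {
  "motion": [
    [[0.28,-0.21,0,0,0,0],[0.28,-0.21,0,0,0,0],[0.28,-0.21,0,0,0,0],[0.28,-0.21,0,0,0,0],[0.28,-0.21,0,0,0,0],[0.28,-0.21,0,0,0,0],[0.28,-0.21,0,0,0,0],[0.28,-0.21,0,0,0,0]]
  ]
}}

```text
time_s: 2.83
position: [0.4603, -0.1694, 0.4185]
tcp_rot: [[0.958, 0.287, 0.001], [0.287, -0.958, -0.001], [0.0, 0.001, -1.0]]
force: [1.7, -1.2, 0.2]
opening: 0.008
grasp_force: 0.0
```

Run:
```python
from rig import bot, imaging, finder
from h import *
s=bot.read_state();print(s['time_s'],s['position'],np.round(s['tcp_rot'],3))
d=imaging.capture('wrist');cv2.imwrite('pics/w0.png',d['frame'][:,:,::-1]);print(-d['R'].T@d['t'],d['R'])
for n in ['blank_a','gate_middle','plug_gauge','vee_block']:
  print(n,[(np.round(r['at'],3).tolist(),round(r['confidence'],2)) for r in finder.recognise('wrist',n)])
```

```text
2.8333 [ 0.46034533 -0.16940194  0.41852787] [[ 0.958  0.287  0.001]
 [ 0.287 -0.958 -0.001]
 [ 0.     0.001 -1.   ]]
[ 0.53962613 -0.14488956  0.59315046] [[ 0.28696609 -0.9579395   0.00153954]
 [-0.91232056 -0.27280945  0.30536239]
 [-0.2920987  -0.0890332  -0.95223497]]
blank_a [([0.48, -0.121, 0.235], 0.92), ([0.486, -0.071, 0.237], 0.56)]
gate_middle [([0.625, -0.082, 0.164], 0.97)]
plug_gauge [([0.457, -0.181, 0.257], 0.59)]
vee_block [([0.424, -0.002, 0.243], 0.93), ([0.456, -0.183, 0.256], 0.24)]
```

View pics/w0.png

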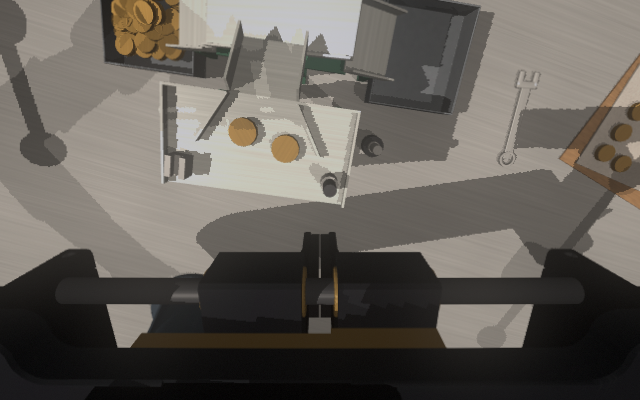

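The wrist view shows the deck corners at (162,84), (359,112), (344,205) and (164,182). The blanks are at (243,131) and (285,148), and the gate's right end runs along about u=358. I'll refit using this view, with blank outlines for the centres.

Run:
```python
from rig import bot, imaging, finder
from h import *
D={c:imaging.capture(c) for c in('wrist','top','scene')}
a=.35;c,s=np.cos(a),np.sin(a)
gate=lambda x,y,h:[x,y*c+h*s,.145+h*c-y*s]
P=np.array([[-.1,.115,.237],[-.1,-.115,.237],[-.22,-.115,.237],[-.22,.115,.237]])
G=np.array([gate(.04,-.11,.012),gate(-.04,-.11,.017)])
U={'wrist':(P,np.array([[162,84],[359,112],[344,205],[164,182.]])),
 'top':(np.r_[P,G],np.array([[275,312],[600,272],[618,432],[297,465],[542,82],[552,198]])/3.8+[240,160])}
for ks in (['wrist'],['top'],['wrist','top']):
  f=lambda p:np.concatenate([(proj(D[k],st(p,U[k][0]))-U[k][1]).ravel() for k in ks])
  p=least_squares(f,[.63,-.06,.15],loss='soft_l1').x;print(ks,p,np.round(f(p),1))
  print(' deck mid',st(p,[-.16,0,.225]))
np.save('p.npy',p)
for k in D:
  for o in finder.outline_of(k,'blank_a')[:3]:
    n,l,stt,cen=cv2.connectedComponentsWithStats(o['pixels'].astype('uint8'))
    for j in range(1,n):
      if stt[j,4]>20:
        w=atz(D[k],[cen[j]],.233)
        print(k,round(o['confidence'],2),stt[j,4],cen[j].round(1),w.round(4),inv(p,w).round(4))
```

```text
['wrist'] [ 0.62415207 -0.06829371  0.15508094] [-1.7 -1.3  3.  -0.5  1.1  3.5 -1.3  2.8]
 deck mid [[ 0.46607223 -0.09300733  0.225     ]]
['top'] [ 0.62781684 -0.06809713  0.13933872] [ 0.  -1.  -0.6 -0.8  0.5  1.8 -0.4  3.4 -0.1  0.4  0.6 -1.9]
 deck mid [[ 0.46936756 -0.09031925  0.225     ]]
['wrist', 'top'] [ 0.62570123 -0.06832233  0.1485161 ] [-2.1 -3.5  2.8 -1.2  0.3  2.8 -2.3  0.9  0.5  0.1 -0.2 -0.4  1.3  2.1
  0.4  4.5 -0.2  0.8  0.8 -1.5]
 deck mid [[ 0.46746255 -0.09199764  0.225     ]]
wrist 0.77 595 [283.7 146.6] [[ 0.4773 -0.1208  0.233 ]] [[-0.1545 -0.0299  0.233 ]]
wrist 0.7 651 [240.9 130. ] [[ 0.4818 -0.0671  0.233 ]] [[-0.1422  0.0225  0.233 ]]
top 0.49 119 [368.9 255.8] [[ 0.4761 -0.1209  0.233 ]] [[-0.1557 -0.0299  0.233 ]]
top 0.46 121 [348.7 253.2] [[ 0.482  -0.0663  0.233 ]] [[-0.1418  0.0233  0.233 ]]
top 0.32 123 [336.  175.3] [[ 0.6924 -0.0287  0.233 ]] [[0.0718 0.0293 0.233 ]]
top 0.32 2071 [346.8 200.2] [[ 0.625  -0.0591  0.233 ]] [[0.0007 0.0092 0.233 ]]
scene 0.6 46 [320.6 160.1] [[ 0.4895 -0.1146  0.233 ]] [[-0.1415 -0.0256  0.233 ]]
scene 0.44 46 [329.5 166.3] [[ 0.493  -0.0597  0.233 ]] [[-0.13    0.0281  0.233 ]]
scene 0.34 51 [315.4 148. ] [[ 0.446  -0.1988  0.233 ]] [[-0.1971 -0.1025  0.233 ]]
```

Wrist and top agree, so I'll discount the scene camera. The press target is world (0.640, -0.160).

{"op": "play_rows", "data": {
  "motion": [
    [[0.175,0.043,0,0,0,8.2],[0.175,0.043,0,0,0,8.2],[0.175,0.043,0,0,0,8.2],[0.175,0.043,0,0,0,8.2],[0.175,0.043,0,0,0,8.2],[0.175,0.043,0.04,0,0,8.2],[0.175,0.043,0.08,0,0,8.2],[0.175,0.043,0.12,0,0,8.2]]
  ]
}}

```text
time_s: 4.05
position: [0.6401, -0.1633, 0.2971]
tcp_rot: [[0.989, 0.147, 0.002], [0.147, -0.989, -0.001], [0.002, 0.001, -1.0]]
force: [0.5, -0.1, -0.3]
opening: 0.002
grasp_force: 0.0
```

Run:
```python
from rig import bot, imaging, finder
from h import *
s=bot.read_state();print(s['time_s'],s['position'],inv(np.load('p.npy'),s['position']),np.round(s['tcp_rot'],3),s['force'])
d=imaging.capture('wrist');cv2.imwrite('pics/w1.png',d['frame'][:,:,::-1])
```

```text
4.05 [ 0.64010493 -0.1632803   0.29710253] [[ 1.94147361e-04 -9.60439798e-02  2.97102534e-01]] [[ 0.989  0.147  0.002]
 [ 0.147 -0.989 -0.001]
 [ 0.002  0.001 -1.   ]] [ 0.5447539  -0.07977177 -0.30935941]
```

View pics/w1.png

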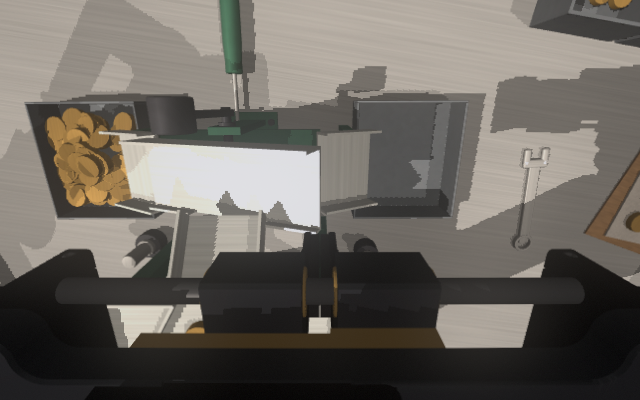

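The raised gate edge lies at u=320, right under the fingertips, so I'll move about 17 mm inward and slightly away from the chute. Then I'll press.

{"op": "play_rows", "data": {
  "motion": [
    [[0.006,-0.017,0.03,0,0,0],[0.006,-0.017,0.06,0,0,0],[0.006,-0.017,0.075,0,0,0],[0.006,-0.017,0.083,0,0,0],[0.006,-0.017,0.09,0,0,0],[0.006,-0.017,0.097,0,0,0],[0.006,-0.017,0.104,0,0,0],[0.006,-0.017,0.111,0,0,0]]
  ]
}}

```text
time_s: 4.77
position: [0.6439, -0.1452, 0.1881]
tcp_rot: [[0.989, 0.148, 0.003], [0.148, -0.989, -0.001], [0.002, 0.001, -1.0]]
force: [1.0, 0.2, -0.1]
opening: 0.005
grasp_force: 0.0
```

{"op": "play_rows", "data": {
  "motion": [
    [[0,0,0.006,0,0,0],[0,0,0.012,0,0,0],[0,0,0.018,0,0,0],[0,0,0.023,0,0,0],[0,0,0.026,0,0,0],[0,0,0.026,0,0,0],[0,0,0.026,0,0,0]]
  ]
}}

```text
time_s: 5.35
position: [0.6428, -0.1443, 0.1609]
tcp_rot: [[0.989, 0.148, -0.001], [0.148, -0.989, 0.0], [-0.001, -0.001, -1.0]]
force: [0.1, 1.6, -0.0]
opening: 0.005
grasp_force: 0.2
```

Run:
```python
from rig import bot, imaging, finder
from h import *
s=bot.read_state();print(s['time_s'],s['position'],inv(np.load('p.npy'),s['position']),s['force'])
d=imaging.capture('wrist');cv2.imwrite('pics/w2.png',d['frame'][:,:,::-1])
```

```text
5.35 [ 0.64284575 -0.14430502  0.1609103 ] [[ 0.00571258 -0.07768314  0.1609103 ]] [ 0.06991682  1.59207902 -0.04813806]
```

View pics/w2.png

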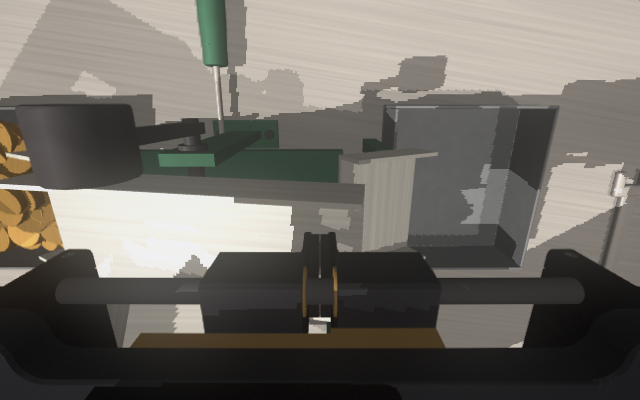

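The gate is about level or just past it, but the weight (80,145) is still on the left. I'll press further.

{"op": "play_rows", "data": {
  "motion": [
    [[0,0,0.004,0,0,0],[0,0,0.008,0,0,0],[0,0,0.012,0,0,0],[0,0,0.012,0,0,0],[0,0,0.012,0,0,0],[0,0,0.012,0,0,0]]
  ]
}}

```text
time_s: 5.9
position: [0.643, -0.1445, 0.149]
tcp_rot: [[0.989, 0.148, -0.0], [0.148, -0.989, 0.0], [-0.0, -0.0, -1.0]]
force: [0.8, 0.1, -0.5]
opening: 0.009
grasp_force: 0.0
```

Run:
```python
from rig import bot, imaging, finder
from h import *
s=bot.read_state();print(s['time_s'],s['position'],s['force'])
d=imaging.capture('wrist');a=d['frame'][60:280,:,::-1]
e=imaging.capture('top');b=cv2.resize(e['frame'][160:260,240:450,::-1],(640,305),interpolation=cv2.INTER_CUBIC)
cv2.imwrite('pics/w3.png',np.vstack([a,b]))
```

```text
5.9 [ 0.64296899 -0.14448256  0.14898519] [ 0.83885334  0.11641912 -0.45310204]
```

View pics/w3.png

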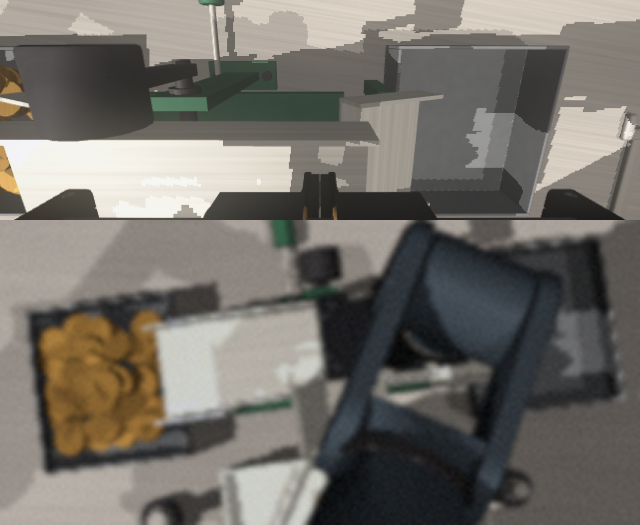

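The weight has moved about 8 px right in the top view, so I'll compute its station position.

Run:
```python
from rig import bot, imaging, finder
from h import *
p=np.load('p.npy')
d=imaging.capture('top');w=imaging.capture('wrist')
print('before',inv(p,atz(d,[[240+367/3.8,160+60/3.8]],.225)),'now',inv(p,atz(d,[[345,175]],.235)),inv(p,atz(w,[[85,150]],.235)))
for a in(-.35,0,.2,.35):
  c,s=np.cos(a),np.sin(a)
  g=lambda x,y,h:[x,y*c-h*s,.145+h*c+y*s]
  P=np.array([g(.04,-.11,.044),g(.04,.11,.044),g(.04,-.11,.012),g(-.04,-.11,.012),g(.072,0,.09)])
  print(a,proj(w,st(p,P)).round().tolist(),proj(d,st(p,P)).round().tolist())
```

```text
before [[0.07143145 0.02757558 0.225     ]] now [[0.06934172 0.00505187 0.235     ]] [[ 0.07541373 -0.0071603   0.235     ]]
-0.35 [[348.0, 241.0], [2.0, 186.0], [365.0, 212.0], [358.0, 348.0], [-16.0, 158.0]] [[380.0, 182.0], [306.0, 194.0], [382.0, 182.0], [386.0, 211.0], [335.0, 176.0]]
0 [[386.0, 208.0], [-63.0, 209.0], [374.0, 190.0], [368.0, 305.0], [64.0, 161.0]] [[386.0, 182.0], [309.0, 192.0], [384.0, 183.0], [388.0, 211.0], [347.0, 174.0]]
0.2 [[389.0, 194.0], [-98.0, 225.0], [369.0, 180.0], [363.0, 285.0], [126.0, 160.0]] [[387.0, 183.0], [312.0, 191.0], [383.0, 184.0], [387.0, 211.0], [353.0, 173.0]]
0.35 [[386.0, 186.0], [-119.0, 240.0], [361.0, 175.0], [357.0, 273.0], [173.0, 158.0]] [[387.0, 183.0], [316.0, 190.0], [382.0, 185.0], [385.0, 211.0], [358.0, 173.0]]
```

The gate is near level with almost no force on the fingers, so it may be swinging slowly. I'll wait and check.

{"op": "play_rows", "data": {
  "motion": [
    [[0,0,0,0,0,0],[0,0,0,0,0,0],[0,0,0,0,0,0],[0,0,0,0,0,0],[0,0,0,0,0,0],[0,0,0,0,0,0]]
  ]
}}

```text
time_s: 6.6
position: [0.643, -0.1445, 0.1492]
tcp_rot: [[0.989, 0.148, -0.0], [0.148, -0.989, 0.0], [0.0, -0.0, -1.0]]
force: [0.2, 0.6, -0.2]
opening: 0.005
grasp_force: 0.0
```

Run:
```python
from rig import bot, imaging, finder
from h import *
s=bot.read_state();print(s['time_s'],s['position'],s['force'])
d=imaging.capture('wrist');a=d['frame'][:,:,::-1]
cv2.imwrite('pics/w4.png',a)
```

```text
6.6 [ 0.64303652 -0.14452414  0.14920032] [ 0.18765096  0.63465917 -0.16706738]
```

View pics/w4.png

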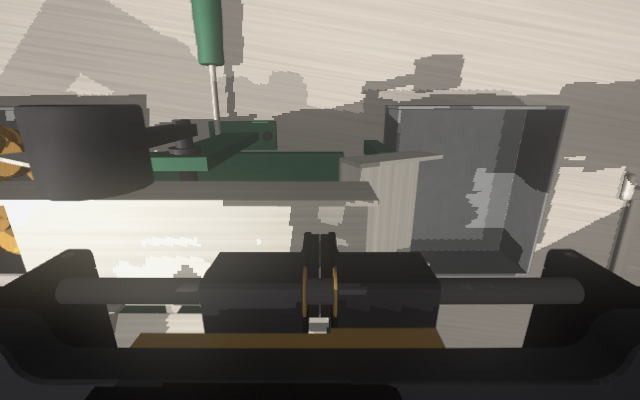

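Both views show the gate at about level. The weight (85,150) has not gone over and the back wall is horizontal. I'll press a few mm more and track the weight's edge numerically.

{"op": "play_rows", "data": {
  "motion": [
    [[0,0,0.003,0,0,0],[0,0,0.006,0,0,0],[0,0,0.006,0,0,0],[0,0,0.006,0,0,0]]
  ]
}}

```text
time_s: 6.98
position: [0.6427, -0.1444, 0.1426]
tcp_rot: [[0.989, 0.148, -0.001], [0.148, -0.989, 0.0], [-0.001, -0.001, -1.0]]
force: [0.7, 0.3, -0.1]
opening: 0.006
grasp_force: 0.0
```

```bash
cat > wt.py <<'E'
from rig import bot, imaging, finder
from h import *
def wt():
  s=bot.read_state();print(round(s['time_s'],2),s['position'].round(4),s['force'].round(2))
  d=imaging.capture('wrist');g=d['frame'].max(2)
  for v in (120,170): print(v,g[v,0:340:10].tolist())
  e=imaging.capture('top')
  for n in('wrist','top'):
    for o in finder.outline_of(n,'gate_middle')[:1]:
      ys,xs=np.nonzero(o['pixels']);print(n,o['confidence'],len(xs),cv2.boundingRect(o['pixels'].astype('uint8')))
  print(e['frame'].max(2)[175,325:375].tolist())
E
python3 - <<'E'
from wt import *
wt()
g=cv2.imread('pics/w4.png').max(2)
for v in (120,170): print('w4',v,g[v,0:340:10].tolist())
print('top0',cv2.imread('pics/top0.png').max(2)[175,325:375].tolist())
E
```

```text
6.98 [ 0.6427 -0.1444  0.1426] [ 0.68  0.33 -0.15]
120 [107, 76, 77, 84, 95, 97, 92, 86, 78, 72, 65, 61, 57, 54, 52, 52, 51, 95, 59, 107, 108, 107, 107, 109, 108, 108, 110, 109, 111, 112, 114, 112, 116, 115]
170 [180, 177, 84, 231, 237, 99, 102, 101, 92, 81, 72, 66, 60, 55, 53, 51, 49, 48, 128, 125, 124, 75, 75, 74, 75, 75, 75, 75, 76, 73, 74, 74, 73, 73]
wrist 0.63 41500 (0, 103, 387, 217)
top 0.67 1246 (309, 168, 77, 53)
[143, 141, 141, 142, 138, 142, 144, 149, 153, 141, 125, 106, 79, 84, 113, 135, 138, 127, 93, 66, 49, 54, 56, 57, 55, 50, 44, 37, 30, 24, 32, 69, 111, 135, 140, 140, 139, 145, 159, 159, 137, 93, 52, 46, 55, 59, 60, 62, 59, 59]
w4 120 [71, 125, 89, 88, 86, 85, 78, 70, 64, 58, 54, 51, 50, 50, 48, 182, 186, 182, 72, 97, 105, 104, 102, 104, 104, 103, 106, 105, 107, 108, 109, 109, 111, 111]
w4 170 [172, 173, 77, 104, 97, 97, 89, 81, 76, 71, 67, 62, 61, 59, 58, 57, 130, 126, 125, 121, 120, 76, 75, 75, 74, 74, 73, 73, 72, 71, 71, 70, 71, 70]
top0 [133, 138, 138, 133, 125, 89, 55, 47, 50, 54, 50, 47, 45, 42, 36, 30, 29, 43, 71, 91, 102, 111, 128, 139, 143, 144, 145, 140, 141, 144, 142, 143, 143, 143, 142, 140, 141, 141, 140, 141, 141, 140, 142, 139, 140, 140, 134, 130, 122, 111]
```

The weight is now at about u=350, just past level, and it is following the gripper with almost no force. I'll lift clear and see which way it settles.

{"op": "play_rows", "data": {
  "motion": [
    [[0,0,-0.01,0,0,0],[0,0,-0.03,0,0,0],[0,0,-0.06,0,0,0],[0,0,-0.09,0,0,0],[0,0,-0.09,0,0,0],[0,0,-0.09,0,0,0],[0,0,-0.09,0,0,0],[0,0,-0.09,0,0,0]]
  ]
}}

```text
time_s: 7.85
position: [0.642, -0.1441, 0.2321]
tcp_rot: [[0.989, 0.148, -0.002], [0.148, -0.989, 0.001], [-0.002, -0.001, -1.0]]
force: [0.1, 0.4, -0.2]
opening: 0.003
grasp_force: 0.0
```

Run:
```python
from wt import *
wt()
```

```text
7.85 [ 0.642  -0.1441  0.2321] [ 0.13  0.38 -0.23]
120 [56, 55, 57, 52, 169, 170, 181, 78, 72, 73, 173, 174, 63, 57, 55, 94, 95, 95, 96, 96, 95, 88, 86, 73, 72, 63, 59, 70, 71, 97, 99, 99, 100, 100]
170 [163, 107, 56, 147, 153, 170, 173, 89, 91, 91, 92, 93, 110, 156, 167, 168, 167, 166, 166, 167, 167, 163, 163, 164, 167, 166, 163, 164, 168, 166, 166, 166, 165, 206]
wrist 0.81 27565 (56, 101, 305, 173)
top 0.75 1306 (311, 167, 74, 54)
[135, 135, 140, 136, 140, 136, 136, 146, 151, 143, 138, 126, 103, 101, 117, 132, 134, 128, 116, 108, 99, 84, 62, 50, 45, 48, 48, 49, 53, 45, 46, 33, 34, 25, 29, 75, 128, 157, 165, 163, 152, 127, 94, 62, 36, 47, 56, 60, 64, 64]
```

The weight is now at about 353 and still going over, which suggests a damped fall. I'll lift further and check again.

{"op": "play_rows", "data": {
  "motion": [
    [[0,0,-0.04,0,0,0],[0,0,-0.08,0,0,0],[0,0,-0.11,0,0,0],[0,0,-0.11,0,0,0],[0,0,-0.11,0,0,0],[0,0,-0.11,0,0,0],[0,0,-0.11,0,0,0],[0,0,-0.11,0,0,0]]
  ]
}}

```text
time_s: 8.72
position: [0.6421, -0.1442, 0.3408]
tcp_rot: [[0.989, 0.148, -0.004], [0.148, -0.989, 0.002], [-0.004, -0.002, -1.0]]
force: [0.1, 0.1, 0.2]
opening: 0.006
grasp_force: 0.0
```

Run:
```python
from wt import *
wt()
w=imaging.capture('wrist');p=np.load('p.npy')
cv2.imwrite('pics/w5.png',w['frame'][:,:,::-1])
for a in(-.35,0,.2,.35):
  c,s=np.cos(a),np.sin(a)
  g=lambda x,y,h:[x,y*c-h*s,.145+h*c+y*s]
  print(a,proj(w,st(p,np.array([g(.04,-.11,.044),g(.04,.11,.044),g(.072,0,.075)]))).round().tolist())
```

```text
8.72 [ 0.6421 -0.1442  0.3408] [0.09 0.09 0.24]
120 [175, 174, 177, 174, 176, 176, 153, 98, 55, 163, 152, 154, 166, 77, 70, 158, 159, 57, 58, 90, 90, 93, 92, 92, 91, 84, 81, 73, 55, 68, 91, 92, 91, 92]
170 [85, 110, 153, 154, 152, 153, 151, 159, 157, 59, 159, 158, 175, 165, 164, 168, 201, 198, 199, 199, 195, 191, 193, 197, 200, 200, 206, 202, 201, 197, 193, 190, 191, 195]
wrist 0.63 13563 (148, 101, 202, 120)
top 0.68 1178 (312, 168, 71, 53)
[140, 133, 134, 132, 133, 132, 137, 144, 144, 134, 119, 106, 94, 104, 139, 159, 159, 152, 138, 124, 117, 99, 72, 43, 29, 27, 28, 27, 24, 24, 21, 29, 26, 24, 32, 67, 116, 140, 145, 142, 140, 128, 117, 110, 99, 70, 38, 28, 42, 50]
-0.35 [[330.0, 154.0], [161.0, 144.0], [215.0, 120.0]]
0 [[349.0, 148.0], [150.0, 148.0], [239.0, 120.0]]
0.2 [[353.0, 145.0], [149.0, 152.0], [255.0, 120.0]]
0.35 [[353.0, 143.0], [152.0, 154.0], [267.0, 120.0]]
```

View pics/w5.png

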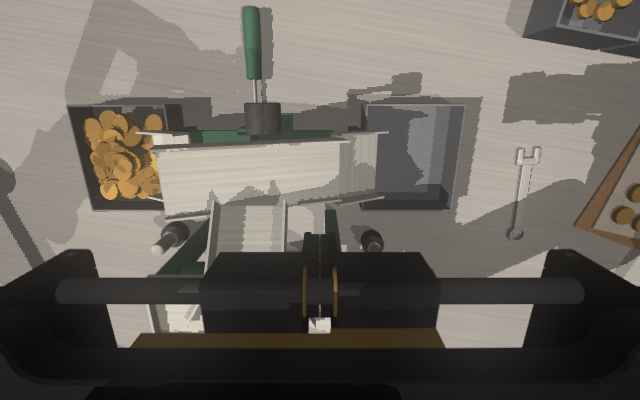

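The weight is at (262,118) and the back wall runs (152,153)–(340,141). Both match the +0.35 model, so the gate is on its other stop. Next I'll move behind blank A, travelling high.

{"op": "play_rows", "data": {
  "motion": [
    [[-0.185,-0.098,0,0,0,0],[-0.185,-0.098,0,0,0,0],[-0.185,-0.098,0,0,0,0],[-0.185,-0.098,0,0,0,0],[-0.185,-0.098,0,0,0,0],[-0.185,-0.098,0,0,0,0],[-0.185,-0.098,0,0,0,0],[-0.185,-0.098,0,0,0,0]]
  ]
}}

```text
time_s: 9.63
position: [0.4466, -0.0755, 0.344]
tcp_rot: [[0.989, 0.148, 0.003], [0.148, -0.989, -0.001], [0.003, 0.002, -1.0]]
force: [1.0, -0.6, -0.1]
opening: 0.006
grasp_force: 0.0
```

```bash
cat > bl.py <<'E'
from rig import bot, imaging, finder
from h import *
def bl():
  p=np.load('p.npy');s=bot.read_state()
  print(round(s['time_s'],2),'tcp st',inv(p,s['position']).round(4),s['force'].round(2))
  for k in('top','wrist'):
    d=imaging.capture(k)
    for o in finder.outline_of(k,'blank_a')[:4]:
      m=cv2.moments(o['pixels'].astype('uint8'),True);c=[m['m10']/m['m00'],m['m01']/m['m00']]
      print(k,round(o['confidence'],2),m['m00'],np.round(c),*[inv(p,atz(d,[c],z)).round(3)[0] for z in(.233,.01)])
    b=cv2.inRange(cv2.cvtColor(d['frame'],cv2.COLOR_RGB2HSV),(8,120,90),(25,255,255))
    n,l,t,c=cv2.connectedComponentsWithStats(b)
    for j in range(1,n):
      q=inv(p,atz(d,[c[j]],.233))[0];q0=inv(p,atz(d,[c[j]],.01))[0]
      if t[j,4]>15 and -.35<q[1]<.1: print('  hsv',k,t[j],'z.233',q[:2].round(3),'z.01',q0[:2].round(3))
E
python3 -c "
from bl import *
bl()"
```

```text
9.63 tcp st [[-0.1782  0.0195  0.344 ]] [ 0.98 -0.59 -0.14]
top 0.53 52.0 [369. 253.] [-0.149 -0.031  0.233] [-0.164 -0.053  0.01 ]
top 0.5 2237.0 [347. 198.] [0.007 0.008 0.233] [ 0.022 -0.006  0.01 ]
  hsv top [344 248  11   9  65] z.233 [-0.138  0.022] z.01 [-0.15  0.01]
  hsv top [364 250  11   9  67] z.233 [-0.151 -0.032] z.01 [-0.165 -0.053]
wrist 0.94 964.0 [315. 154.] [-0.142  0.023  0.233] [-0.179  0.025  0.01 ]
wrist 0.62 914.0 [369. 167.] [-0.155 -0.029  0.233] [-0.201 -0.067  0.01 ]
wrist 0.53 63668.0 [332.  91.] [-0.084  0.007  0.233] [-0.076 -0.003  0.01 ]
  hsv wrist [299 138  34  32 787] z.233 [-0.141  0.023] z.01 [-0.177  0.026]
  hsv wrist [353 151  33  33 844] z.233 [-0.155 -0.03 ] z.01 [-0.202 -0.068]
  hsv wrist [334 276   3  14  36] z.233 [-0.286  0.002] z.01 [-0.435 -0.012]
```

{"op": "play_rows", "data": {
  "motion": [
    [[-0.005,-0.003,0.03,0,0,0],[-0.005,-0.003,0.06,0,0,0],[-0.005,-0.003,0.08,0,0,0],[-0.005,-0.003,0.088,0,0,0],[-0.005,-0.003,0.093,0,0,0],[-0.005,-0.003,0.097,0,0,0],[-0.005,-0.003,0.097,0,0,0]]
  ]
}}

```text
time_s: 10.42
position: [0.4409, -0.0731, 0.2463]
tcp_rot: [[0.989, 0.148, 0.001], [0.148, -0.989, -0.0], [0.001, 0.0, -1.0]]
force: [0.2, 0.2, -0.2]
opening: 0.008
grasp_force: 0.0
```

{"op": "play_rows", "data": {
  "motion": [
    [[0.005,0.001,0,0,0,0],[0.01,0.001,0,0,0,0],[0.015,0.002,0,0,0,0],[0.02,0.003,0,0,0,0],[0.025,0.004,0,0,0,0],[0.03,0.005,0,0,0,0],[0.035,0.006,0,0,0,0],[0.035,0.006,0,0,0,0]]
  ]
}}

```text
time_s: 11.08
position: [0.477, -0.0738, 0.2463]
tcp_rot: [[0.989, 0.148, 0.001], [0.148, -0.989, -0.0], [0.001, 0.001, -1.0]]
force: [0.4, -0.1, 0.3]
opening: 0.002
grasp_force: 0.0
```

```bash
python3 -c "
from bl import *
bl()"
```

```text
11.08 tcp st [[-0.1478  0.0166  0.2463]] [ 0.4  -0.14  0.34]
wrist 0.63 1687.0 [311. 216.] [-0.139  0.023  0.233] [-0.226  0.03   0.01 ]
  hsv wrist [ 287  198   47   43 1198] z.233 [-0.14   0.026] z.01 [-0.229  0.036]
  hsv wrist [364 216  47  36 909] z.233 [-0.155 -0.034] z.01 [-0.262 -0.094]
  hsv wrist [333 269   4  23  59] z.233 [-0.191  0.006] z.01 [-0.339 -0.007]
```

The finger should already have overlapped the blank, yet the blank hasn't moved. It looks as if the tips are higher than stated, so I'll check finger geometry in the wrist image.

Run:
```python
from rig import bot,imaging
from h import *
s=bot.read_state();d=imaging.capture('wrist');print(d['camera_matrix'][0,0])
R=s['tcp_rot'];t=s['position']
for z in(.017,.0,-.012,-.03):
  P=[t+R@np.array([x,y,z]) for x in(.0095,-.0095) for y in(-.015,.015)]
  print(z,proj(d,P).round().tolist())
g=d['frame'].max(2)
print('col',[(v,int(g[v,312]),int(g[v,328])) for v in range(205,345,5)])
for v in (238,245,255,265): print(v,g[v,280:362:3].tolist())
```

```text
296.6824135066501
0.017 [[298.0, 214.0], [341.0, 214.0], [299.0, 239.0], [341.0, 239.0]]
0.0 [[296.0, 223.0], [343.0, 223.0], [297.0, 250.0], [343.0, 250.0]]
-0.012 [[295.0, 231.0], [345.0, 231.0], [295.0, 260.0], [344.0, 259.0]]
-0.03 [[292.0, 245.0], [348.0, 245.0], [293.0, 276.0], [347.0, 276.0]]
col [(205, 181, 96), (210, 155, 90), (215, 155, 92), (220, 152, 117), (225, 154, 115), (230, 154, 90), (235, 50, 46), (240, 48, 45), (245, 47, 43), (250, 46, 42), (255, 43, 40), (260, 42, 39), (265, 40, 36), (270, 38, 35), (275, 35, 34), (280, 43, 40), (285, 46, 45), (290, 47, 45), (295, 47, 45), (300, 44, 43), (305, 29, 27), (310, 27, 26), (315, 24, 25), (320, 108, 108), (325, 107, 108), (330, 108, 108), (335, 59, 59), (340, 59, 58)]
238 [218, 219, 218, 218, 219, 218, 179, 156, 50, 49, 49, 49, 49, 103, 47, 47, 45, 43, 43, 142, 142, 142, 143, 143, 143, 144, 139, 102]
245 [214, 214, 213, 212, 212, 212, 212, 212, 48, 48, 46, 47, 46, 73, 45, 44, 43, 41, 42, 212, 212, 133, 148, 214, 214, 214, 215, 214]
255 [51, 49, 49, 49, 48, 47, 47, 47, 46, 43, 44, 44, 44, 72, 42, 41, 40, 38, 39, 39, 39, 38, 37, 38, 38, 38, 35, 38]
265 [46, 45, 45, 44, 44, 44, 43, 43, 43, 38, 40, 40, 39, 70, 37, 39, 36, 35, 37, 36, 36, 35, 36, 36, 36, 35, 35, 35]
```

Run:
```python
from rig import bot,imaging
from h import *
p=np.load('p.npy')
d=imaging.capture('wrist')
b=cv2.inRange(cv2.cvtColor(d['frame'],cv2.COLOR_RGB2HSV),(8,110,70),(25,255,255))
n,l,t,c=cv2.connectedComponentsWithStats(b)
for j in range(1,n):
  if t[j,4]>300:
    print(t[j]);cs,_=cv2.findContours((l==j).astype('uint8'),0,1)
    w=inv(p,atz(d,cs[0].reshape(-1,2),.235))[:,:2]
    # circle fit of radius .017 on the front half of the rim
    w=w[w[:,0]>np.median(w[:,0])]
    f=least_squares(lambda q:np.hypot(*(w-q).T)-.017,w.mean(0),loss='soft_l1',f_scale=.001)
    print(f.x,f.cost,'front x',w[:,0].max(),'y',w[:,1].min(),w[:,1].max())
```

```text
[  72    0  113  104 8779]
[-0.02676656  0.12590124] 0.001571664610165459 front x -0.012823219506096453 y 0.09911412993867162 0.15385540754266935
[ 287  197   49   43 1489]
[-0.14304508  0.02325274] 8.893013599548367e-06 front x -0.12584055842803485 y 0.006922474895309486 0.0392442804568052
[ 364  215   47   37 1472]
[-0.15578506 -0.02910283] 6.247391343222643e-06 front x -0.13855223864771132 y -0.04472113254035836 -0.013032906520092799
```

The blank is unmoved, so the closed tips really are above 235 mm, some 10–25 mm shorter than stated. The fingers probably shorten as they close. I'll back off, open slightly and compare.

{"op": "play_rows", "data": {
  "motion": [
    [[-0.02,-0.006,-0.01,0,0,0],[-0.04,-0.006,-0.02,0,0,0],[-0.04,-0.006,-0.02,0,0,0],[-0.04,-0.006,-0.02,0,0,0],[-0.04,-0.006,-0.02,0,0,0],[-0.04,-0.006,-0.02,0,0,0],[-0.04,-0.006,-0.02,0,0,0]]
  ],
  "fingers": 0.024
}}

```text
time_s: 11.97
position: [0.4358, -0.0735, 0.2659]
tcp_rot: [[0.989, 0.148, -0.0], [0.148, -0.989, 0.0], [-0.0, -0.0, -1.0]]
force: [-0.5, -0.2, 0.3]
opening: 0.271
grasp_force: 0.0
```

Run:
```python
from rig import bot,imaging
from h import *
s=bot.read_state();d=imaging.capture('wrist');R=s['tcp_rot'];t=s['position'];p=np.load('p.npy')
print(s['opening'],inv(p,t))
g=d['frame'].max(2)
for v in range(205,265,5): print(v,g[v,270:372:3].tolist())
for z in(.017,0,-.014): print(z,proj(d,[t+R@np.array([x,y,z]) for x in(.0095,-.0095) for y in(-.027,-.012,.012,.027)]).round().tolist())
```

```text
0.27094607334995446 [[-0.18860893  0.02293465  0.26586173]]
205 [112, 175, 173, 173, 174, 172, 172, 172, 172, 171, 171, 170, 170, 170, 169, 169, 168, 168, 168, 168, 167, 166, 166, 166, 166, 165, 165, 166, 166, 100, 99, 131, 132, 132]
210 [122, 172, 172, 172, 172, 172, 172, 173, 172, 172, 172, 172, 201, 201, 172, 175, 202, 202, 179, 201, 201, 198, 180, 172, 171, 171, 171, 171, 170, 101, 102, 101, 135, 136]
215 [173, 173, 171, 172, 172, 172, 172, 172, 172, 171, 171, 171, 171, 201, 202, 201, 202, 201, 201, 201, 201, 201, 201, 201, 200, 200, 172, 168, 162, 100, 99, 106, 134, 134]
220 [200, 201, 201, 201, 201, 201, 201, 201, 201, 201, 201, 201, 201, 201, 201, 201, 201, 201, 201, 201, 201, 201, 201, 201, 201, 201, 200, 201, 201, 133, 133, 134, 134, 134]
225 [200, 200, 200, 200, 200, 200, 201, 200, 200, 199, 200, 200, 199, 200, 200, 200, 199, 199, 199, 200, 200, 200, 201, 201, 200, 200, 201, 200, 200, 131, 132, 132, 132, 132]
230 [200, 201, 201, 201, 201, 201, 201, 201, 201, 201, 201, 201, 201, 201, 201, 201, 201, 201, 201, 201, 201, 201, 201, 201, 201, 200, 200, 201, 200, 201, 200, 200, 20
[... 671 characters left out ...]
160, 59, 47, 47, 47, 49, 49, 49, 49, 83, 153, 105, 106, 106, 106, 106, 106, 106, 108, 107, 106, 106, 56, 49, 49, 49, 49, 47, 47, 48, 71, 104, 66]
260 [77, 43, 45, 43, 45, 45, 46, 46, 46, 47, 57, 104, 104, 103, 103, 104, 104, 104, 104, 105, 107, 107, 107, 47, 47, 46, 47, 46, 46, 45, 46, 45, 48, 52]
0.017 [[281.0, 214.0], [302.0, 214.0], [337.0, 214.0], [359.0, 214.0], [282.0, 239.0], [303.0, 239.0], [337.0, 239.0], [358.0, 239.0]]
0 [[277.0, 224.0], [301.0, 224.0], [339.0, 223.0], [362.0, 223.0], [279.0, 250.0], [301.0, 250.0], [338.0, 250.0], [361.0, 250.0]]
-0.014 [[274.0, 233.0], [299.0, 233.0], [340.0, 233.0], [365.0, 233.0], [276.0, 261.0], [300.0, 261.0], [339.0, 261.0], [364.0, 261.0]]
```

The front edge stays at v=233 whatever the opening, and the gap width fits tips about 12 mm behind the reported TCP. So the gripper sits roughly 30 mm higher than stated, which also explains the gate press. I'll use a narrow two-finger cradle and lower the TCP to about 0.216, watching force.

{"op": "play_rows", "data": {
  "motion": [
    [[0,0,0.015,0,0,0],[0,0,0.028,0,0,0],[0,0,0.036,0,0,0],[0,0,0.04,0,0,0],[0,0,0.043,0,0,0],[0,0,0.046,0,0,0],[0,0,0.048,0,0,0],[0,0,0.05,0,0,0]]
  ],
  "fingers": 0.012
}}

```text
time_s: 12.68
position: [0.4356, -0.0736, 0.2163]
tcp_rot: [[0.989, 0.148, 0.001], [0.148, -0.989, -0.0], [0.001, 0.0, -1.0]]
force: [-0.3, -0.0, 0.4]
opening: 0.137
grasp_force: 0.0
```

{"op": "play_rows", "data": {
  "motion": [
    [[0.005,0,0,0,0,0],[0.01,0,0,0,0,0],[0.015,0,0,0,0,0],[0.02,0,0,0,0,0],[0.025,0,0,0,0,0],[0.03,0,0,0,0,0],[0.03,0,0,0,0,0]]
  ]
}}

```text
time_s: 13.27
position: [0.4663, -0.0691, 0.2163]
tcp_rot: [[0.989, 0.148, 0.001], [0.148, -0.989, -0.0], [0.001, 0.001, -1.0]]
force: [0.5, -0.7, 1.3]
opening: 0.136
grasp_force: 0.0
```

```bash
python3 -c "
from bl import *
bl()"
```

```text
13.27 tcp st [[-0.1578  0.0228  0.2163]] [ 0.54 -0.67  1.33]
wrist 0.95 1922.0 [409. 234.] [-0.149 -0.029  0.233] [-0.253 -0.102  0.01 ]
wrist 0.75 2831.0 [320. 206.] [-0.132  0.023  0.233] [-0.211  0.023  0.01 ]
  hsv wrist [322 187  28  44 568] z.233 [-0.133  0.013] z.01 [-0.214 -0.003]
  hsv wrist [316 213  13  14  42] z.233 [-0.14   0.022] z.01 [-0.23  0.02]
  hsv wrist [391 219  22  11  32] z.233 [-0.142 -0.024] z.01 [-0.235 -0.091]
  hsv wrist [413 220  25  32 466] z.233 [-0.151 -0.04 ] z.01 [-0.257 -0.129]
  hsv wrist [313 222   9  10  25] z.233 [-0.145  0.025] z.01 [-0.243  0.027]
  hsv wrist [353 272   4  10  24] z.233 [-0.177  0.002] z.01 [-0.321 -0.028]
```

Blank A has moved to -0.132, so contact is good. I'll push it on past the mouth.

{"op": "play_rows", "data": {
  "motion": [
    [[0.006,0.001,0,0,0,0],[0.012,0.002,0,0,0,0],[0.018,0.003,0,0,0,0],[0.024,0.004,0,0,0,0],[0.03,0.005,0,0,0,0],[0.036,0.006,0,0,0,0],[0.041,0.007,0,0,0,0],[0.045,0.008,0,0,0,0]]
  ]
}}

```text
time_s: 14.13
position: [0.5115, -0.0704, 0.2162]
tcp_rot: [[0.989, 0.148, 0.0], [0.148, -0.989, -0.0], [0.0, 0.0, -1.0]]
force: [-0.4, -0.2, 0.0]
opening: 0.139
grasp_force: 0.0
```

```bash
python3 -c "
from bl import *
bl()"
```

```text
14.13 tcp st [[-0.1133  0.0149  0.2162]] [-0.37 -0.18  0.02]
top 0.5 9934.0 [347. 210.] [-0.026  0.012  0.233] [-0.016 -0.001  0.01 ]
wrist 0.77 2095.0 [320.  77.] [-0.018  0.014  0.233] [-0.002  0.013  0.01 ]
  hsv wrist [ 296   52   50   51 1821] z.233 [-0.018  0.014] z.01 [0.    0.013]
  hsv wrist [351 268   6  12  28] z.233 [-0.13  -0.006] z.01 [-0.27  -0.036]
  hsv wrist [282 284   3  26  41] z.233 [-0.147  0.038] z.01 [-0.311  0.07 ]
  hsv wrist [355 290   3  17  34] z.233 [-0.146 -0.008] z.01 [-0.31  -0.041]
```

A is sliding down the chute. I'll back off and lift, then watch it.

{"op": "play_rows", "data": {
  "motion": [
    [[-0.02,0,0,0,0,0],[-0.04,0,-0.01,0,0,0],[-0.07,0.02,-0.05,0,0,0],[-0.08,0.045,-0.09,0,0,0],[-0.08,0.045,-0.09,0,0,0],[-0.08,0.045,-0.09,0,0,0],[-0.08,0.045,-0.09,0,0,0],[-0.08,0.045,-0.09,0,0,0]]
  ]
}}

```text
time_s: 15.0
position: [0.4373, -0.1259, 0.3053]
tcp_rot: [[0.989, 0.148, -0.002], [0.148, -0.989, 0.001], [-0.001, -0.002, -1.0]]
force: [-0.0, -0.3, 0.9]
opening: 0.138
grasp_force: 0.0
```

```bash
python3 -c "
from bl import *
bl()
d=imaging.capture('scene');p=np.load('p.npy')
for n in ['top','scene','wrist']:
  print(n,proj(imaging.capture(n),st(p,[[0,-.225,.01],[.0,.1,.19],[0,0,.157]])).round().tolist())"
```

```text
15.0 tcp st [[-0.1949 -0.029   0.3053]] [-0.04 -0.25  0.87]
top 0.59 108.0 [369. 255.] [-0.154 -0.029  0.233] [-0.17  -0.051  0.01 ]
  hsv top [424 183  10  10  81] z.233 [ 0.006 -0.216] z.01 [ 0.021 -0.274]
  hsv top [364 250  11  12 103] z.233 [-0.155 -0.03 ] z.01 [-0.171 -0.052]
wrist 0.98 1313.0 [321. 156.] [-0.155 -0.03   0.233] [-0.194 -0.03   0.01 ]
wrist 0.58 351.0 [496.   7.] [-0.046 -0.156  0.233] [ 0.014 -0.272  0.01 ]
  hsv wrist [484   0  27  15 325] z.233 [-0.045 -0.157] z.01 [ 0.015 -0.273]
  hsv wrist [ 302  137   38   39 1065] z.233 [-0.154 -0.029] z.01 [-0.193 -0.03 ]
top [[415.0, 196.0], [314.0, 206.0], [349.0, 202.0]]
scene [[262.0, 203.0], [321.0, 199.0], [300.0, 196.0]]
wrist [[459.0, 19.0], [162.0, -39.0], [288.0, -24.0]]
```

Blank A lies in the empty pan at station (0.02, -0.274). The fingers are now behind blank B, so I'll descend and push.

{"op": "play_rows", "data": {
  "motion": [
    [[-0.002,0,0.03,0,0,0],[-0.002,0,0.055,0,0,0],[-0.002,0,0.07,0,0,0],[-0.002,0,0.079,0,0,0],[-0.002,0,0.083,0,0,0],[-0.002,0,0.086,0,0,0],[-0.002,0,0.089,0,0,0],[-0.002,0,0.089,0,0,0]]
  ]
}}

```text
time_s: 16.07
position: [0.4365, -0.1271, 0.2175]
tcp_rot: [[0.989, 0.148, 0.001], [0.148, -0.989, -0.0], [0.001, 0.001, -1.0]]
force: [0.4, 0.0, -0.5]
opening: 0.135
grasp_force: 0.0
```

{"op": "play_rows", "data": {
  "motion": [
    [[0.006,0,0,0,0,0],[0.012,0,0,0,0,0],[0.018,0,0,0,0,0],[0.023,0,0,0,0,0],[0.028,-0.002,0,0,0,0],[0.033,-0.004,0,0,0,0],[0.038,-0.006,0,0,0,0],[0.038,-0.006,0,0,0,0]]
  ]
}}

```text
time_s: 16.73
position: [0.4739, -0.1149, 0.2172]
tcp_rot: [[0.989, 0.149, 0.001], [0.149, -0.989, 0.0], [0.001, 0.0, -1.0]]
force: [0.3, -0.1, -0.5]
opening: 0.139
grasp_force: 0.0
```

```bash
python3 -c "
from bl import *
bl()"
```

```text
16.73 tcp st [[-0.157  -0.0236  0.2172]] [ 0.29 -0.07 -0.54]
top 0.49 2182.0 [347. 199.] [0.005 0.009 0.233] [ 0.021 -0.005  0.01 ]
  hsv top [424 183  11  10  83] z.233 [ 0.006 -0.216] z.01 [ 0.021 -0.274]
wrist 0.6 895.0 [538.  15.] [-0.035 -0.127  0.233] [ 0.021 -0.272  0.01 ]
wrist 0.57 2799.0 [321. 205.] [-0.131 -0.024  0.233] [-0.209 -0.026  0.01 ]
  hsv wrist [  12    0  122   95 6683] z.233 [-0.05  0.1 ] z.01 [-0.015  0.273]
  hsv wrist [95  0  8  7 35] z.233 [-0.03   0.079] z.01 [0.033 0.224]
  hsv wrist [522   0  34  31 859] z.233 [-0.035 -0.127] z.01 [ 0.02  -0.273]
  hsv wrist [331 184  20  46 516] z.233 [-0.132 -0.036] z.01 [-0.211 -0.053]
  hsv wrist [322 213  11  14  36] z.233 [-0.139 -0.028] z.01 [-0.228 -0.034]
  hsv wrist [353 272   4  11  30] z.233 [-0.178 -0.045] z.01 [-0.322 -0.076]
```

{"op": "play_rows", "data": {
  "motion": [
    [[0.006,-0.002,0,0,0,0],[0.012,-0.004,0,0,0,0],[0.018,-0.006,0,0,0,0],[0.024,-0.007,0,0,0,0],[0.03,-0.008,0,0,0,0],[0.036,-0.009,0,0,0,0],[0.041,-0.01,0,0,0,0],[0.044,-0.01,0,0,0,0]]
  ]
}}

```text
time_s: 17.6
position: [0.5158, -0.0987, 0.2172]
tcp_rot: [[0.989, 0.148, 0.001], [0.148, -0.989, -0.0], [0.001, 0.0, -1.0]]
force: [-0.0, 0.1, 0.2]
opening: 0.135
grasp_force: 0.0
```

{"op": "play_rows", "data": {
  "motion": [
    [[-0.02,0,0,0,0,0],[-0.04,0,-0.01,0,0,0],[-0.06,0,-0.05,0,0,0],[-0.06,0,-0.09,0,0,0],[-0.06,0,-0.13,0,0,0],[-0.06,0,-0.13,0,0,0],[-0.06,0,-0.13,0,0,0],[-0.06,0,-0.13,0,0,0]]
  ]
}}

```text
time_s: 18.27
position: [0.4551, -0.1076, 0.3468]
tcp_rot: [[0.989, 0.148, -0.001], [0.148, -0.989, 0.0], [-0.001, -0.0, -1.0]]
force: [-0.6, 0.2, -0.8]
opening: 0.139
grasp_force: 0.0
```

```bash
python3 -c "
from bl import *
bl()
p=np.load('p.npy')
for n in ['plug_gauge','vee_block','punch_a']:
  for k in ('top','wrist'): print(n,k,[(inv(p,q['at']).round(3).tolist(),round(q['confidence'],2)) for q in finder.recognise(k,n)][:3])
e=imaging.capture('top');print(e['frame'].max(2)[175,335:370].tolist())"
```

```text
18.27 tcp st [[-0.1745 -0.0136  0.3468]] [-0.62  0.16 -0.84]
top 0.67 90.0 [419. 189.] [ 0.006 -0.19   0.233] [ 0.022 -0.242  0.01 ]
  hsv top [415 183  20  11 165] z.233 [ 0.006 -0.205] z.01 [ 0.021 -0.26 ]
wrist 0.83 501.0 [470.  24.] [-0.028 -0.142  0.233] [ 0.021 -0.242  0.01 ]
wrist 0.64 507.0 [492.  25.] [-0.029 -0.162  0.233] [ 0.02  -0.277  0.01 ]
  hsv wrist [458  12  47  25 903] z.233 [-0.028 -0.152] z.01 [ 0.021 -0.26 ]
plug_gauge top []
plug_gauge wrist [([[-0.18, -0.086, 0.254]], 0.59)]
vee_block top [([[0.025, -0.24, 0.015]], 0.3)]
vee_block wrist [([[-0.187, 0.098, 0.245]], 0.85), ([[-0.009, 0.005, 0.155]], 0.5)]
punch_a top [([[-0.136, 0.191, 0.024]], 0.56), ([[-0.157, -0.167, 0.03]], 0.4)]
punch_a wrist [([[-0.147, 0.195, 0.08]], 0.63), ([[-0.072, -0.002, 0.189]], 0.35)]
[141, 122, 97, 101, 128, 150, 154, 141, 128, 120, 106, 95, 71, 50, 44, 48, 54, 54, 54, 54, 50, 44, 39, 31, 36, 67, 118, 146, 153, 154, 154, 152, 149, 147, 140]
```

Both blanks lie in the empty pan, at station y -0.242 and -0.277. The gate is still over and the bystanders haven't moved, so I'm handing in.

```bash
python3 -c "
from rig import bot
print(bot.hand_in())"
```

```text
the job is handed in; nothing more can be done
None
```

The gate is rocked over to the empty pan's side, both blanks are in the empty pan, the gauges and tools I checked are where they were, and the job was handed in at about 18 s.

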